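Let the seeded roll out of the counter dispenser

TASK

Without touching the rolls, push the blue tray along its rail, fully up to the end stop in front of the lane that holds the dark seeded roll; then press down the red paddle of that lane's lever and keep it down until the roll has dropped into the tray. Let the paddle come back up so the gate is shut again, leave the pale roll and the other lever alone, do not grasp or lift anything, and do not disturb the jar, the mug or the tin.

Things in the scene. Friction and masses are not known exactly. Their poses are not given: they have to be found in the camera images.
- dispenser: Fixed wooden two-lane roll dispenser. Origin: underside centre of its 375 x 262 x 8 mm base board; x points downhill along the lanes (roughly to the robot's right), y across them away from the robot. Lane centres y = +50 (far) and -50 mm (near), 70 mm wide inside, x = -105 to 85 mm; floor 95 mm high falling to 68, walls 34 mm above it. Rolls drop off the low end.
- gate_far (a point): Lower edge of the far lane's gate, an upright plate 50 mm wide at dispenser x = 65 mm, 85 mm above the counter when shut (17 mm above the lane floor). It hangs from the far lever, a beam along dispenser x at y = +103 mm, 127 mm high, axle at x = -60 mm with a post just outside it (137 mm high).
- gate_near (a point): Lower edge of the near lane's gate, the same, hanging from the near lever, whose beam lies at dispenser y = -103 mm.
- seeded_roll: Dark brown round crusty roll with pale seeds, ball of 60 mm diameter, about 60 g, loose. Origin at its centre. Starts behind the shut gate of one of the two lanes (either one).
- plain_roll: Pale golden round roll without seeds, ball of 60 mm diameter, loose, origin at its centre. Starts behind the shut gate of the other lane and must stay there.
- lever_far (a joint): Rocking lever of the far lane (dispenser y = +50 mm), rad: 0 = gate shut, grows as its paddle is pressed down, stop at 0.5. A roll passes from about 0.38 up. A spring brings it back when released; pressing takes about 3 N at the start and 7 N at the stop.
- lever_near (a joint): Rocking lever of the near lane (dispenser y = -50 mm), the same values and behaviour.
- paddle_far (a point): Centre of the top face of the far lever's red paddle (46 mm along the beam x 44 mm across, 8 mm thick), 137 mm above the counter at rest. It lies 110 mm from the axle: it goes down 41 mm at 0.38 rad and about 53 mm at the stop, swinging up to 9 mm downhill. The space below it is free.
- paddle_near (a point): Centre of the top face of the near lever's red paddle, same size and behaviour.
- tray (a joint): Position of the blue tray on its rail, m, along the dispenser's y: 0 = midway between the lanes, +0.05 = at the end stop under the far lane's end, -0.05 = at the end stop under the near lane's end. Moves against about 2 N of friction and stays where it is left.
- tray_floor (a point): Centre of the blue open tray's inner floor, 22 mm above the counter, at dispenser x = 135 mm. Tray 94 mm along dispenser x by 92 mm along y, walls 4 mm, underside 12 mm above the counter. Side walls (facing +y and -y) reach 64 mm above the counter, the lane-side wall 48, the outer wall 87. Push on a side wall's outside, near its middle.
- jam_jar: Amber jam jar with brass lid, 60 mm diameter, 85 mm tall, loose, origin under its base.
- mug: White mug, 76 mm diameter, 90 mm tall, loose, origin under its base.
- tin: Steel tin with paper label, 60 mm diameter, 75 mm tall, loose, origin under its base.

How it is judged (in metres and radians):
On the way, in this order (a step that is already met when the one before it is completed fails the run):
1. the tray stands at the end stop in front of the seeded roll's lane (within 6 mm), the roll still behind its gate (((y of seeded_roll in the frame of dispenser above 0 m and value of joint tray above 0.044 m) or (y of seeded_roll in the frame of dispenser below 0 m and value of joint tray below -0.044 m)) and distance of seeded_roll from where it was at the start of the episode below 0.012 m), for 0.2 s.
2. the paddle of that lane's lever is pressed by the fingers until the gate is up (0.35 rad or more) (((y of seeded_roll in the frame of dispenser above 0 m and value of joint lever_far above 0.35 rad and distance between the grasp point and paddle_far below 0.08 m and contact force between the fingers and anything else above 0.5 N) or (y of seeded_roll in the frame of dispenser below 0 m and value of joint lever_near above 0.35 rad and distance between the grasp point and paddle_near below 0.08 m and contact force between the fingers and anything else above 0.5 N))), for 0.1 s.
3. the seeded roll has dropped into the tray (x of seeded_roll in the frame of tray_floor between -0.03 and 0.03 m and y of seeded_roll in the frame of tray_floor between -0.03 and 0.03 m and z of seeded_roll in the frame of tray_floor between 0.015 and 0.05 m), for 0.2 s.
At the end, for the whole second after the job is handed in: Seeded roll at rest in the tray (within 30 mm of its middle), tray within 10 mm of the end stop at that lane, both levers back (within 0.05 rad), pale roll within 12 mm of its start, jar, mug and tin upright within 20 mm of theirs (all of step 3 and linear speed of seeded_roll below 0.03 m/s and ((y of seeded_roll in the frame of dispenser above 0 m and value of joint tray above 0.04 m) or (y of seeded_roll in the frame of dispenser below 0 m and value of joint tray below -0.04 m)) and value of joint each of lever_far, lever_near below 0.05 rad and distance of plain_roll from where it was at the start of the episode below 0.012 m and distance of each of jam_jar, mug, tin from where it was at the start of the episode below 0.02 m and angle between each of jam_jar, mug, tin's own z axis and vertical below 0.15 rad); the robot touches nothing.
It fails at once if the fingers or arm touch a roll (contact force between any of the fingers, the arm and seeded_roll above 0.5 N or contact force between any of the fingers, the arm and plain_roll above 0.5 N).
It fails at once if a roll is lifted (15 mm above where it waits) (z of any of seeded_roll, plain_roll in the frame of dispenser above 0.12095 m).
It fails at once if the pale roll leaves its place (distance of plain_roll from where it was at the start of the episode above 0.02 m).
It fails at once if the pale roll's lever is pressed ((y of plain_roll in the frame of dispenser above 0 m and value of joint lever_far above 0.12 rad) or (y of plain_roll in the frame of dispenser below 0 m and value of joint lever_near above 0.12 rad)).
It fails at once if the jar, mug or tin is moved more than 30 mm or tipped (distance of any of jam_jar, mug, tin from where it was at the start of the episode above 0.03 m or angle between any of jam_jar, mug, tin's own z axis and vertical above 0.35 rad).
It also fails if it takes over 48 s, if anything falls off the work surface, if the arm or the gripper's body presses on something with over 40 N, if the wrist force passes 120 N, or if a joint passes its speed limit or range.

ROBOT

A 6-joint arm with a two-finger parallel gripper is mounted at the origin on the work surface. World frame = base frame: x ahead of the robot, y to its left, z up, the work surface at z = 0. Lengths are in mm, angles in rad, forces in N, time in s.
With the tool pointing down it reaches from about 400 to 925 mm from the base axis. Payload 12.5 kg.
Tool frame: the origin (TCP) lies midway between the tips of the shut fingers; the grasp point (between the pads) lies 19 mm behind it; y points along the fingers, x is the direction in which the jaws open and shut, and the axes are right-handed (so a half turn about y gives the same grasp; the last joint's range is limited). The gripper opens to 95 mm and grips with 3 to 60 N. Pads are 20 mm wide; open, the fingers measure 119 mm over their backs; the gripper's body (75 mm by 180 mm) begins 59 mm behind the grasp point.
Start: joints at [-1.339, 0.491, 1.559, -0, 1.092, -0.106], TCP at [207.156, -589.689, 214.661] pointing down, gripper open.
Joint ranges: [-3.1, 3.1], [-0.84, 2.19], [0.05, 2.79], [-1.13, 4.28], [0.06, 2.93], [-2.69, 2.69]. Speed limits (rad/s): [2.22, 2.22, 2.79, 3.14, 3.14, 3.14].

INTERFACE

Orientations are given as [roll, pitch, yaw] about the fixed x, y, z axes, in that order (R = Rz(yaw) Ry(pitch) Rx(roll)).
In Python, from cell import env, vision, job gives the robot as it stands.
- The arm moves only by the shell command python3 -m crank 'ROWS' [OPENING]. ROWS is JSON, a list of rows, each a list of 6 numbers: the shift along the tool's x, y, z in mm, then the turn, a rotation vector about the tool's x, y, z in degrees. In form: [[x, y, z, rx, ry, rz], ...]. A call has 1 to 5 rows; each row is the pose to reach, as a shift and turn from the pose measured when the call began, along the tool's axes at that moment; what a row does not reach only later rows make up. A row lasts 1/10 s, in which the tool goes at most 50 mm and 8.59 degrees, less where a joint would pass 70% of its speed; a pose out of reach is approached as far as the arm can. A call with a gripper value outside its range is refused whole. OPENING is the opening, from 0 (shut) to 1 (fully open), set as the call begins (- or left out, the last holds). The fingers move at their own pace and stop on an object; the grip force is fixed at half the most. Time passes only in rows, so rows that repeat a pose let the fingers close. It gives the time, the measured TCP pose, the force and the opening at its end, in the units of the state.
- env.state(): the state, without advancing time (a new reading comes with each control period).
- vision.read_camera(name): name is "scene" or "top"; returns (picture, depth): 420x560x3 uint8, blue, green, red; 420x560 float32, mm along the optical axis (not along the pixel's ray), 0 where there is no reading.
- vision.calibration(name): a dict with "vertical_fov" (degrees; the focal length in pixels is half the picture's height over the tangent of half this angle, whatever the lens; pixels are square), "cx", "cy" (the principal point, pixels), "pose" (4x4, takes a point from camera to world coordinates). Camera axes: x right, y down, z forward; pixel columns grow to the right and rows downward; lengths in mm; the calibration is good to about 2 mm. A picture is of the moment at which its call begins. calibration takes no time and is no camera call.
- job.job_done(): hands the job in, once; it reports no verdict.
The state is a dict: "t": time; "joints": joint angles; "qvel": joint speeds; "tau": joint torques, N m; "eef_pos": TCP position; "tcp_rot": TCP orientation; "ft_force": force on the tool from outside, world axes, zero at the start; "moment": the same for the moment, N m; "opening": opening from 0.0 (shut) to 1.0 (fully open).
Only numpy, scipy, OpenCV 4.12 (cv2) and the standard library are available. Lean on these libraries where they do the work, as an engineer would, in place of code of your own. Each camera call takes 0.05 s, during which the arm holds its last target.

## Working session

There is one attempt and no reset: what is moved stays moved. The work goes in short steps, Python scripts to look and compute and a shell command to move; the robot and the scene stay as the last step left them, time stands still between calls to the robot, and variables do not carry over. Pictures are saved under pics/ and viewed, and the job is handed in when it is done.

```bash
ls; mkdir -p pics; python3 - <<'E'
from cell import env, vision, job
import cv2,numpy as np
s=env.state();print(s)
for n in("scene","top"):
    c=vision.calibration(n);print(n,c)
    p,d=vision.read_camera(n)
    cv2.imwrite(f"pics/{n}0.png",p);np.save(f"pics/{n}0.npy",d)
E
```

```text
pics
{'t': 0.0, 'joints': array([-1.33858372e+00,  4.91564936e-01,  1.55946646e+00, -9.29596960e-06,
        1.09170330e+00, -1.05579352e-01]), 'qvel': array([ 0.0007614 , -0.00069771,  0.00012681,  0.00042939,  0.00141725,
       -0.00182272]), 'tau': array([-4.03589456e-04, -6.12648296e+01, -2.58182627e+01,  6.92657358e-02,
        4.82325337e-02, -1.19999345e-04]), 'eef_pos': array([ 207.10071367, -589.42127524,  214.05255502]), 'tcp_rot': array([-1.57068417e+00,  1.13654842e-03, -1.23300001e+00]), 'ft_force': array([ 0.00719961, -0.52363562,  0.11004405]), 'moment': array([ 0.01027845, -0.03979025, -0.05425863]), 'opening': 0.9971770299070639}
scene {'vertical_fov': 45.778165007313355, 'cx': 274.8094574376161, 'cy': 206.07792168477482, 'pose': array([[ 8.62338892e-03,  6.53190367e-01, -7.57144624e-01,
         1.47772009e+03],
       [ 9.99874242e-01,  4.44540309e-03,  1.52229819e-02,
         3.77409703e+01],
       [ 1.33093182e-02, -7.57180680e-01, -6.53069889e-01,
         8.72879569e+02],
       [ 0.00000000e+00,  0.00000000e+00,  0.00000000e+00,
         1.00000000e+00]])}
top {'vertical_fov': 47.452319807839075, 'cx': 274.68688932561616, 'cy': 206.76463577639652, 'pose': array([[-1.83193858e-02, -9.86854680e-01,  1.60568495e-01,
         3.91805787e+02],
       [-9.99479753e-01,  2.23389105e-02,  2.32636121e-02,
         3.62997566e+01],
       [-2.65447297e-02, -1.60058784e-01, -9.86750507e-01,
         1.30198231e+03],
       [ 0.00000000e+00,  0.00000000e+00,  0.00000000e+00,
         1.00000000e+00]])}
```

View pics/top0.png

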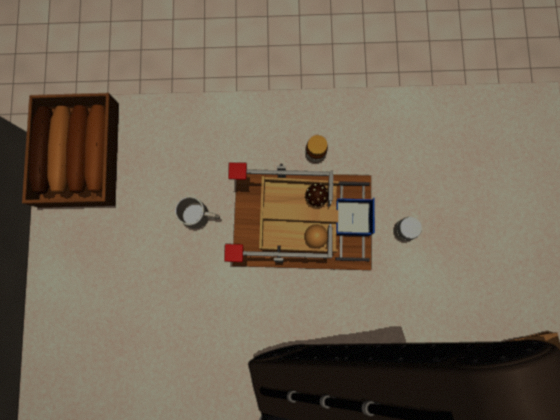

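View pics/scene0.png

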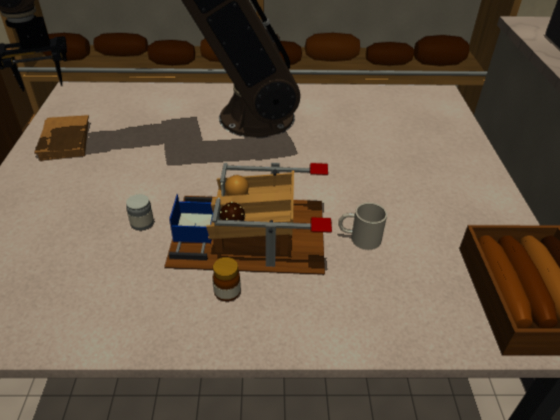

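The seeded roll (top view, about 317,194) is in the far lane, beside the paddle at (237,171). The pale roll is in the near lane (316,236) and the tray sits around (354,217). The jar is at (317,147), the tin at (410,228) and the mug at (194,214). Next, enlarged crops.

```bash
python3 - <<'E'
import cv2
p=cv2.imread("pics/top0.png");c=p[130:280,220:440]
cv2.imwrite("pics/topc.png",cv2.resize(cv2.convertScaleAbs(c,alpha=1.6),None,fx=3.6,fy=3.6,interpolation=cv2.INTER_CUBIC))
p=cv2.imread("pics/scene0.png");c=p[150:310,120:400]
cv2.imwrite("pics/scenec.png",cv2.resize(cv2.convertScaleAbs(c,alpha=1.6),None,fx=2.8,fy=2.8,interpolation=cv2.INTER_CUBIC))
E
```

```text
(no output)
```

View pics/topc.png

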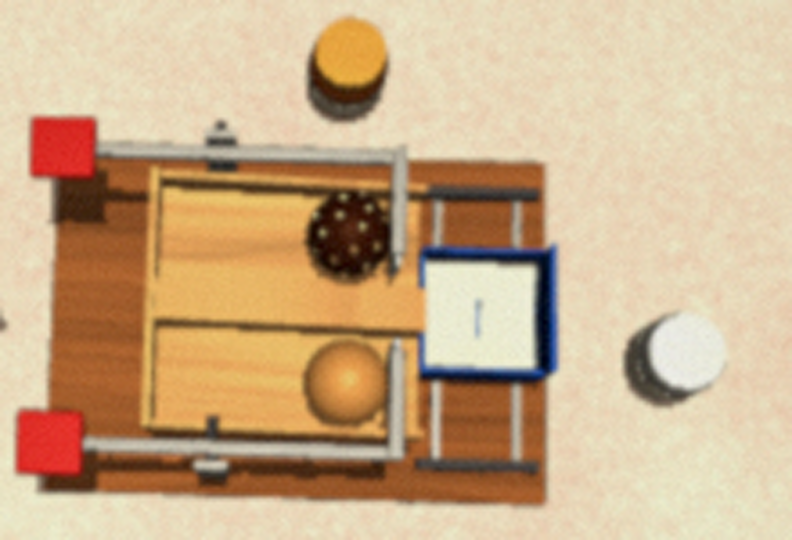

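View pics/scenec.png

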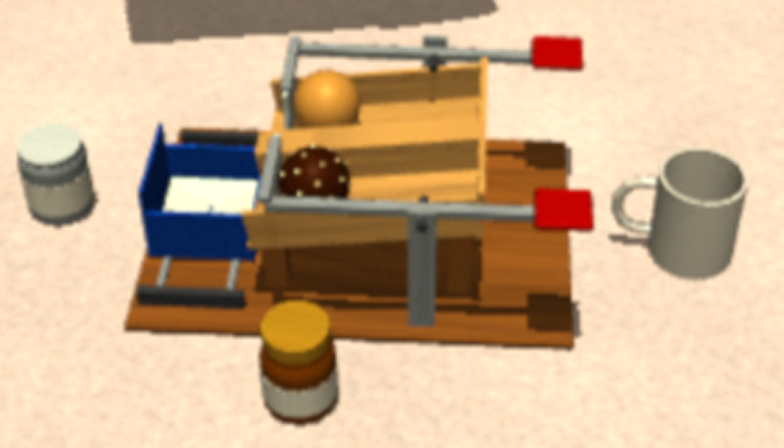

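```bash
cat > h.py <<'E'
import numpy as np, cv2
from cell import env, vision, job
def K(n):
    c=vision.calibration(n);f=210/np.tan(np.radians(c["vertical_fov"]/2));return f,c["cx"],c["cy"],c["pose"]
def px(n,u,v,d):
    f,cx,cy,P=K(n);u,v,d=map(np.asarray,(u,v,d))
    return np.stack([(u-cx)/f*d,(v-cy)/f*d,d],-1)@P[:3,:3].T+P[:3,3]
def onz(n,u,v,z):
    f,cx,cy,P=K(n);r=P[:3,:3]@np.array([(u-cx)/f,(v-cy)/f,1]);return P[:3,3]+r*(z-P[2,3])/r[2]
def tri(a,b):
    A=[];B=[]
    for n,u,v in((("top",)+a),(("scene",)+b)):
        f,cx,cy,P=K(n);r=P[:3,:3]@np.array([(u-cx)/f,(v-cy)/f,1]);r/=np.linalg.norm(r)
        M=np.eye(3)-np.outer(r,r);A.append(M);B.append(M@P[:3,3])
    x=np.linalg.lstsq(np.vstack(A),np.hstack(B),rcond=None);return x[0],np.sqrt(x[1])
def project(n,X):
    f,cx,cy,P=K(n);q=P[:3,:3].T@(np.asarray(X)-P[:3,3]);return f*q[0]/q[2]+cx,f*q[1]/q[2]+cy
E
python3 - <<'E'
from h import *
np.set_printoptions(precision=1,suppress=True)
t=lambda x,y:(220+(x+.5)/3.6-.5,130+(y+.5)/3.6-.5)
s=lambda x,y:(120+(x+.5)/2.8-.5,150+(y+.5)/2.8-.5)
print("padfar",tri(t(64,147),s(564,208)));print("padnear",tri(t(49,442),s(557,50)))
for nm,c in dict(farL=(55,165),farR=(545,162),nearR=(545,502),nearL=(40,490)).items(): print(nm,onz("top",*t(*c),8))
print("scene farL",onz("scene",*s(573,345),4),"farR",onz("scene",*s(127,327),6))
img={n:cv2.imread(f"pics/{n}0.png").astype(int) for n in("top","scene")}
for n in img:
    d=np.load(f"pics/{n}0.npy");b,g,r=[img[n][...,i] for i in range(3)]
    for nm,m in(("red",(r>90)&(g<40)&(b<50)),("blue",(b>50)&(r<.5*b)&(g<.7*b))):
        m&=d>0
        v,u=np.nonzero(m);X=px(n,u,v,d[v,u])
        if nm=="red":
            for lab,k in(("far",X[:,0]>X[:,0].mean()),("near",X[:,0]<X[:,0].mean())):
                Y=X[k];print(n,nm,lab,len(Y),np.median(Y,0),Y.min(0),Y.max(0))
        else:
            k=(X[:,2]>8)&(X[:,2]<110);Y=X[k];print(n,nm,len(Y),Y.min(0),Y.max(0),np.percentile(Y,[2,50,98],axis=0))
E
```

```text
padfar (array([677.1, 156.2, 131. ]), array([0.1]))
padnear (array([471.1, 166.7, 133. ]), array([0.9]))
farL [693.  175.8   8. ]
farR [ 686.2 -200.7    8. ]
nearR [ 427.8 -187.7    8. ]
nearL [443.9 188.3   8. ]
scene farL [706.8 170.8   4. ] farR [ 689.9 -199.7    6. ]
top red far 259 [675.1 156.8 136. ] [655.8 136.3   5.4] [696.3 177.2 143. ]
top red near 295 [469.9 165.2 135.8] [449.7 145.2 129.3] [491.7 187.5 143.4]
top blue 125 [ 517.8 -189.1   33. ] [610.7 -94.9  90.2] [[ 518.3 -188.    45.1]
 [ 565.8 -159.1   62.7]
 [ 610.5  -98.1   89.4]]
scene red far 265 [681.9 155.4 135. ] [659.3 132.2 131.6] [704.1 177.  138.3]
scene red near 188 [479.2 165.6 134.8] [452.2 143.1   3.3] [517.5 187.5 138.9]
scene blue 882 [ 458.5 -191.2   10.3] [ 620.4 -100.4   86.8] [[ 465.2 -189.5   13.3]
 [ 611.4 -148.7   43.6]
 [ 617.8 -107.3   82.9]]
```

```bash
cat > go.py <<'E'
import sys
from h import *
from scipy.spatial.transform import Rotation as R
np.set_printoptions(precision=1,suppress=True)
s=env.state();Rm=R.from_euler("xyz",s["tcp_rot"])
print("t",s["t"],"pos",s["eef_pos"],"rpy",np.round(s["tcp_rot"],3),"F",s["ft_force"],"open",round(s["opening"],3))
if len(sys.argv)>1:
    T=np.array(eval(sys.argv[1]),float);d=Rm.inv().apply(T-s["eef_pos"])
    G=R.from_euler("xyz",[-np.pi/2,0,-0.046]);rv=np.degrees((Rm.inv()*G).as_rotvec())
    print("shift",d,"len",np.linalg.norm(d),"turn",rv)
yd=np.array([.9989,-.046]);xd=np.array([-.046,-.9989]);O=np.array([565,-8]);e=s["eef_pos"][:2]-O
print("disp",e@xd,e@yd)
E
python3 go.py "479,-140,214"
python3 - <<'E'
from h import *
np.set_printoptions(precision=1,suppress=True)
print("jar",onz("top",317,147,85),"mug",onz("top",190,214,90),"tin",onz("top",411,228,75))
E
```

```text
t 0.1 pos [ 207.1 -589.5  214.1] rpy [-1.6  0.  -1.2] F [ 0.3 -0.3  0.1] open 1.002
shift [-334.     0.5  405.5] len 525.3298566343755 turn [ -0. -68.  -0.]
disp 597.3080935017645 -330.7693254629083
jar [746.4 -49.1  85. ] mug [575.1 283.4  90. ] tin [ 528.4 -283.3   75. ]
```

```bash
python3 -m crank '[[-30,0,36,0,-7,0],[-60,0,72,0,-14,0],[-90,0,108,0,-21,0],[-120,0,144,0,-28,0],[-150,0,182,0,-35,0]]' 0; python3 go.py "479,-140,214"
```

```text
t: 0.6
eef_pos: [329.5, -385.9, 214.1]
tcp_rot: [-1.57, 0.001, -0.618]
ft_force: [0.5, -0.6, -0.1]
opening: 0.636
t 0.6 pos [ 329.5 -385.9  214.1] rpy [-1.6  0.  -0.6] F [ 0.5 -0.6 -0.1] open 0.636
shift [-20.6   0.4 287. ] len 287.7624518952873 turn [ -0.1 -32.8  -0. ]
disp 388.3233243377424 -217.81088439912185
```

```bash
python3 -m crank '[[-4,0,46,0,-7,0],[-8,0,92,0,-14,0],[-12,0,138,0,-21,0],[-16,0,184,0,-28,0],[-20,0,230,0,-32.8,0]]' 0; python3 go.py "479,-140,214"
```

```text
t: 1.1
eef_pos: [447.0, -185.0, 214.3]
tcp_rot: [-1.57, 0.001, -0.04]
ft_force: [0.8, -1.0, -0.3]
opening: 0.214
t 1.1 pos [ 447.  -185.   214.3] rpy [-1.6  0.  -0. ] F [ 0.8 -1.  -0.3] open 0.214
shift [30.2  0.3 46.3] len 55.250952936719585 turn [-0.1  0.3 -0. ]
disp 182.26148509948783 -109.74439330709804
```

```bash
python3 -m crank '[[15,0,23,0,0,0],[30,0,46,0,0,0],[30,0,46,0,0,0],[30,0,46,0,0,0]]' 0; python3 go.py "479,-140,38"
python3 - <<'E'
from h import *
for n in("top","scene"):
    p,d=vision.read_camera(n);c=p[130:280,220:440] if n=="top" else p[60:310,90:400]
    cv2.imwrite(f"pics/{n}1.png",cv2.resize(cv2.convertScaleAbs(c,alpha=1.6),None,fx=2.4,fy=2.4,interpolation=cv2.INTER_CUBIC))
E
```

```text
t: 1.5
eef_pos: [478.7, -140.0, 214.1]
tcp_rot: [-1.569, 0.001, -0.039]
ft_force: [-0.0, -0.5, -0.9]
opening: 0.0
t 1.5 pos [ 478.7 -140.   214.1] rpy [-1.6  0.  -0. ] F [-0.  -0.5 -0.9] open 0.0
shift [  0.5 176.1  -0.3] len 176.07559452211484 turn [-0.1  0.4 -0.1]
disp 135.79278151038613 -80.12595993105532
```

View pics/scene1.png

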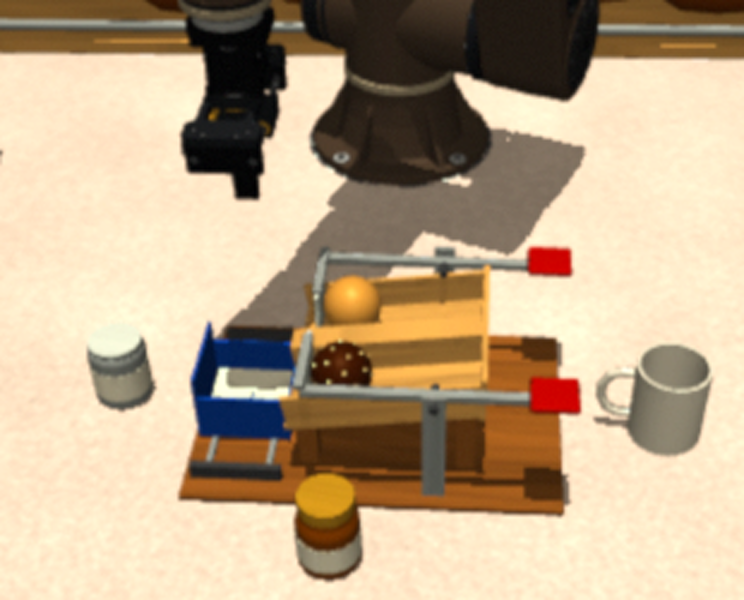

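View pics/top1.png

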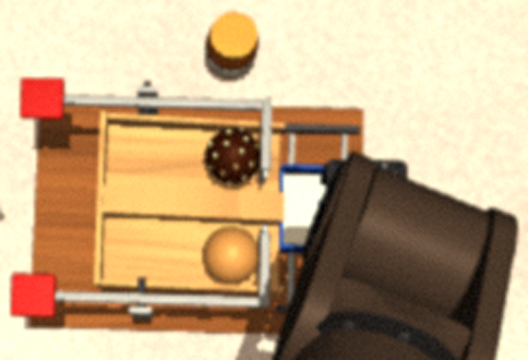

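The fingers are shut at scene crop (247,190), behind the tray and in line with it. The gripper body clears the near gate arm at crop (320,290), so I'm lowering it.

```bash
python3 -m crank '[[0,45,0,0,0,0],[0,90,0,0,0,0],[0,130,0,0,0,0],[0,160,0,0,0,0],[0,174,0,0,0,0]]' 0; python3 go.py "515,-141,40"
python3 - <<'E'
from h import *
for n in("scene",):
    p,d=vision.read_camera(n);c=p[60:310,90:400]
    cv2.imwrite(f"pics/{n}2.png",cv2.resize(cv2.convertScaleAbs(c,alpha=1.6),None,fx=2.4,fy=2.4,interpolation=cv2.INTER_CUBIC))
E
```

```text
t: 2.1
eef_pos: [476.7, -141.2, 37.8]
tcp_rot: [-1.568, 0.004, -0.043]
ft_force: [0.8, -0.7, 0.2]
opening: -0.002
t 2.1 pos [ 476.7 -141.2   37.8] rpy [-1.6  0.  -0. ] F [ 0.8 -0.7  0.2] open -0.002
shift [38.2 -2.4  1.9] len 38.31968138055136 turn [-0.1  0.2 -0.2]
disp 137.14520304714102 -82.02918885766574
```

View pics/scene2.png

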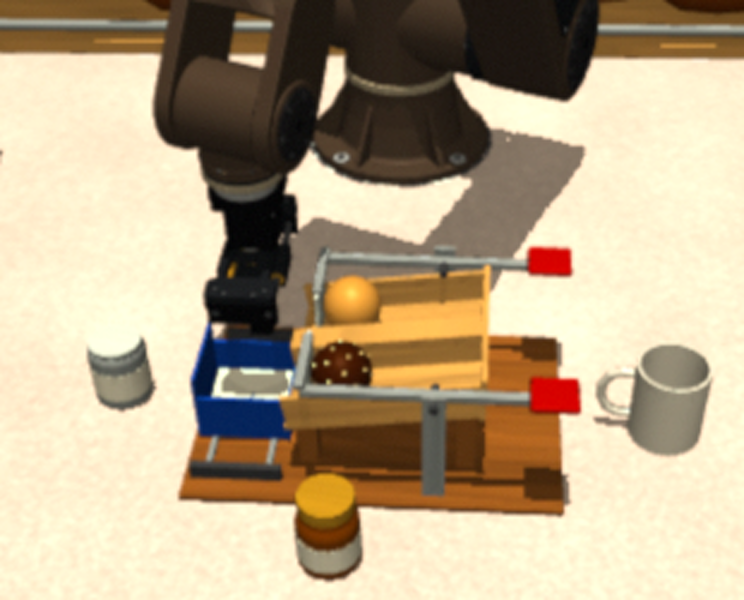

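The fingers are behind the tray's near wall (around 262,325) and clear of the gate arm. Starting the push.

```bash
for i in 1; do python3 -m crank '[[8,0,0,0,0,0],[16,0,0,0,0,0],[24,0,0,0,0,0],[32,0,0,0,0,0],[40,0,0,0,0,0]]' 0; done; python3 go.py "551,-143,40"
```

```text
t: 2.65
eef_pos: [517.2, -142.9, 37.3]
tcp_rot: [-1.568, 0.005, -0.043]
ft_force: [-1.7, -1.2, 2.7]
opening: 0.003
t 2.65 pos [ 517.2 -142.9   37.3] rpy [-1.6  0.  -0. ] F [-1.7 -1.2  2.7] open 0.003
shift [33.7 -2.8  1.3] len 33.884951764205105 turn [-0.2  0.2 -0.3]
disp 136.94359608578762 -41.520382947516
```

```bash
python3 -m crank '[[6,0,0,0,0,0],[12,0,0,0,0,0],[17,0,0,0,0,0],[22,0,0,0,0,0],[26,0,0,0,0,0]]' 0; python3 -m crank '[[2,0,0,0,0,0],[4,0,0,0,0,0],[5,0,0,0,0,0],[5,0,0,0,0,0]]' 0; python3 go.py "551,-143,40"
```

```text
t: 3.15
eef_pos: [543.6, -144.0, 37.2]
tcp_rot: [-1.568, 0.005, -0.043]
ft_force: [-2.5, -0.7, 1.2]
opening: 0.008
t: 3.55
eef_pos: [548.7, -144.2, 37.2]
tcp_rot: [-1.568, 0.005, -0.043]
ft_force: [0.2, -0.0, 0.3]
opening: 0.007
t 3.55 pos [ 548.7 -144.2   37.2] rpy [-1.6  0.  -0. ] F [ 0.2 -0.   0.3] open 0.007
shift [ 2.3 -2.8  1.3] len 3.8597628977871232 turn [-0.2  0.2 -0.3]
disp 136.81365816991445 -10.043230831527053
```

```bash
python3 -m crank '[[2,0,0,0,0,0],[4,0,0,0,0,0],[4,0,0,0,0,0]]' 0; python3 -m crank '[[2,0,0,0,0,0],[4,0,0,0,0,0],[4,0,0,0,0,0]]' 0;
```

```text
t: 3.85
eef_pos: [553.0, -144.4, 37.2]
tcp_rot: [-1.568, 0.004, -0.043]
ft_force: [-1.0, -0.4, 1.7]
opening: 0.005
t: 4.15
eef_pos: [555.6, -144.4, 37.1]
tcp_rot: [-1.568, 0.008, -0.042]
ft_force: [-9.1, -2.1, 5.3]
opening: 0.005
```

```bash
python3 -m crank '[[2,0,0,0,0,0],[2,0,0,0,0,0],[2,0,0,0,0,0]]' 0; python3 -m crank '[[-15,0,0,0,0,0],[-35,0,0,0,0,0],[-55,0,0,0,0,0],[-70,0,0,0,0,0],[-70,0,0,0,0,0]]' 0
python3 - <<'E'
from h import *
for n in("top","scene",):
    p,d=vision.read_camera(n);c=p[130:280,220:440] if n=="top" else p[60:310,90:400]
    cv2.imwrite(f"pics/{n}3.png",cv2.resize(cv2.convertScaleAbs(c,alpha=1.6),None,fx=2.4,fy=2.4,interpolation=cv2.INTER_CUBIC))
E
```

```text
t: 4.45
eef_pos: [555.6, -144.4, 37.1]
tcp_rot: [-1.567, 0.012, -0.042]
ft_force: [-13.7, -3.1, 8.8]
opening: 0.005
t: 4.95
eef_pos: [484.7, -141.3, 38.0]
tcp_rot: [-1.567, 0.013, -0.043]
ft_force: [-0.2, -0.1, 0.2]
opening: 0.004
```

View pics/scene3.png

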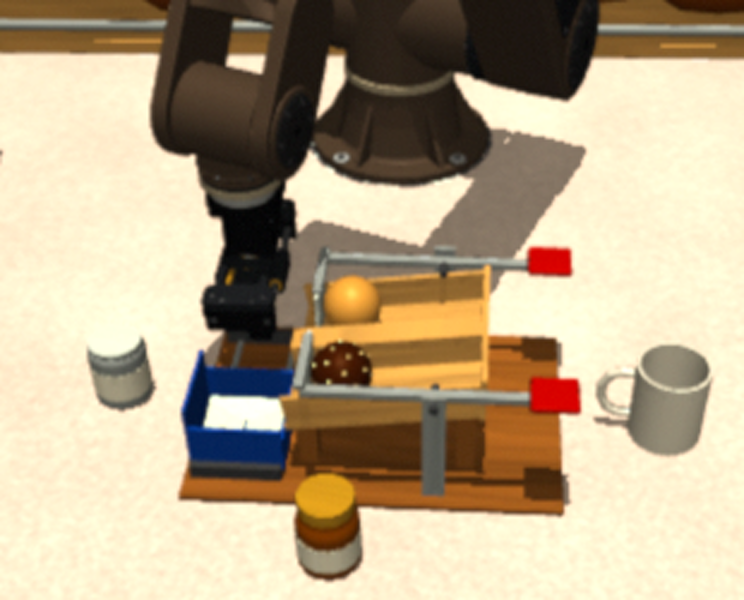

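View pics/top3.png

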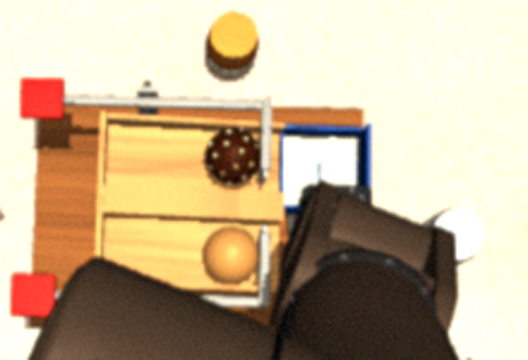

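The tray now sits at the far stop in both views. The last push rose to 14 N with no movement. Lifting, then crossing to the far paddle.

```bash
python3 -m crank '[[0,-40,0,0,0,0],[0,-85,0,0,0,0],[0,-130,0,0,0,0],[0,-175,0,0,0,0],[0,-190,0,0,0,0]]' 0; python3 go.py "676,156,225"
```

```text
t: 5.55
eef_pos: [490.9, -143.0, 232.8]
tcp_rot: [-1.57, 0.004, -0.042]
ft_force: [0.7, -0.4, -0.5]
opening: 0.003
t 5.55 pos [ 490.9 -143.   232.8] rpy [-1.6  0.  -0. ] F [ 0.7 -0.4 -0.5] open 0.003
shift [172.4   7.4 306.5] len 351.76850621718904 turn [-0.1  0.2 -0.2]
disp 138.261778554773 -67.85524752874306
```

```bash
python3 -m crank '[[22,0,40,0,0,0],[46,0,82,0,0,0],[70,0,124,0,0,0],[94,0,166,0,0,0],[117,0,208,0,0,0]]' 0; python3 go.py "676,156,225"
```

```text
t: 6.05
eef_pos: [618.3, 62.2, 232.8]
tcp_rot: [-1.57, 0.003, -0.042]
ft_force: [1.2, -1.0, 0.1]
opening: 0.007
t 6.05 pos [618.3  62.2 232.8] rpy [-1.6  0.  -0. ] F [ 1.2 -1.   0.1] open 0.007
shift [53.8  7.8 96.1] len 110.40489642531443 turn [-0.1  0.2 -0.2]
disp -72.57864378495759 50.00583100378218
```

```bash
python3 -m crank '[[20,0,35,0,0,0],[42,0,75,0,0,0],[54,3,96,0,0,0],[54,5,96,0,0,0],[54,5,96,0,0,0]]' 0; python3 go.py "676,156,150"
python3 - <<'E'
from h import *
for n in("top","scene",):
    p,d=vision.read_camera(n);c=p[130:280,180:400] if n=="top" else p[60:310,90:400]
    cv2.imwrite(f"pics/{n}4.png",cv2.resize(cv2.convertScaleAbs(c,alpha=1.6),None,fx=2.4,fy=2.4,interpolation=cv2.INTER_CUBIC))
E
```

```text
t: 6.55
eef_pos: [676.3, 156.3, 227.0]
tcp_rot: [-1.57, 0.004, -0.041]
ft_force: [-0.5, -0.2, 0.1]
opening: 0.008
t 6.55 pos [676.3 156.3 227. ] rpy [-1.6  0.  -0. ] F [-0.5 -0.2  0.1] open 0.008
shift [ 0.  77.  -0.4] len 76.98220570765696 turn [-0.   0.3 -0.2]
disp -169.2443852943511 103.62053141878978
```

View pics/scene4.png

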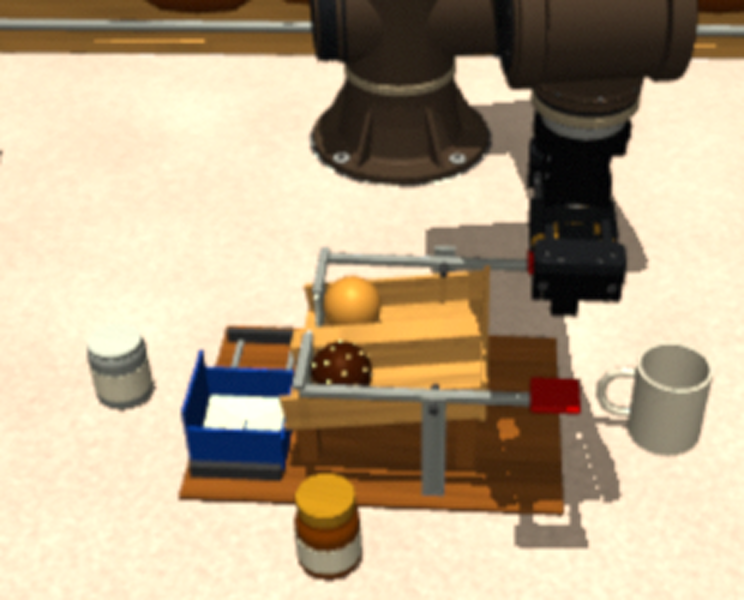

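View pics/top4.png

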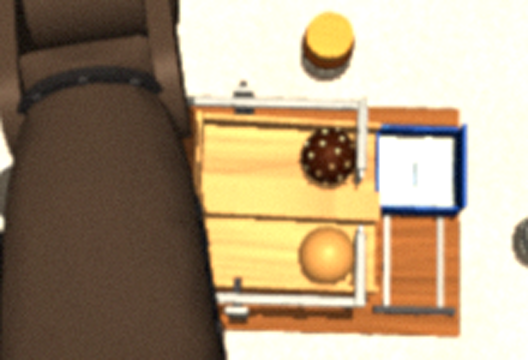

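Fingertips (scene crop 564,310) are above the far paddle. Descending and pressing.

```bash
python3 -m crank '[[0,35,0,0,0,0],[0,65,0,0,0,0],[0,78,0,0,0,0],[0,83,0,0,0,0],[0,83,0,0,0,0]]' 0; python3 -m crank '[[0,5,0,0,0,0],[0,10,0,0,0,0],[0,15,0,0,0,0],[0,15,0,0,0,0]]' 0;python3 go.py "675,152,90"
```

```text
t: 7.15
eef_pos: [676.2, 154.8, 145.4]
tcp_rot: [-1.57, 0.003, -0.043]
ft_force: [-0.8, -0.1, 0.2]
opening: 0.011
t: 7.55
eef_pos: [676.6, 155.1, 130.5]
tcp_rot: [-1.569, 0.001, -0.043]
ft_force: [1.6, 1.8, 3.6]
opening: 0.006
t 7.55 pos [676.6 155.1 130.5] rpy [-1.6  0.  -0. ] F [1.6 1.8 3.6] open 0.006
shift [-1.4 40.5 -3.2] len 40.67883832627866 turn [-0.1  0.2 -0.1]
disp -168.00957893228411 103.9320968949967
```

Contact at about 137, with 3.6 N as expected. Pressing on.

```bash
python3 -m crank '[[0,9,-1,0,0,0],[0,18,-2,0,0,0],[0,27,-3,0,0,0],[0,35,-4,0,0,0],[0,40,-5,0,0,0]]' 0; python3 -m crank '[[0,3,0,0,0,0],[0,5,0,0,0,0],[0,5,0,0,0,0]]' 0;python3 go.py 
python3 - <<'E'
from h import *
for n in("top","scene",):
    p,d=vision.read_camera(n);c=p[130:280,180:400] if n=="top" else p[60:310,90:400]
    cv2.imwrite(f"pics/{n}5.png",cv2.resize(cv2.convertScaleAbs(c,alpha=1.6),None,fx=2.4,fy=2.4,interpolation=cv2.INTER_CUBIC))
E
```

```text
t: 8.05
eef_pos: [676.5, 149.5, 90.3]
tcp_rot: [-1.57, 0.001, -0.043]
ft_force: [0.6, -0.8, 8.4]
opening: 0.002
t: 8.35
eef_pos: [676.8, 148.9, 86.8]
tcp_rot: [-1.571, -0.0, -0.042]
ft_force: [-3.6, -1.5, 17.4]
opening: 0.003
t 8.35 pos [676.8 148.9  86.8] rpy [-1.6 -0.  -0. ] F [-3.6 -1.5 17.4] open 0.003
disp -161.8306749787426 104.50507396230108
```

View pics/scene5.png

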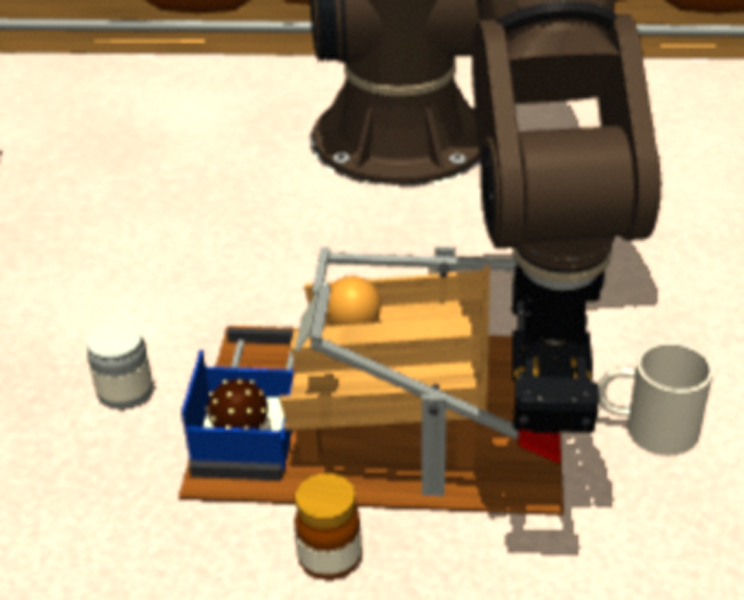

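View pics/top5.png

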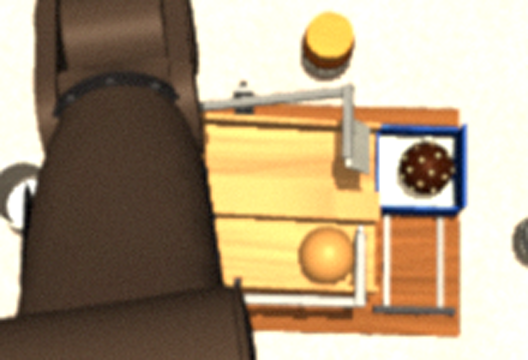

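The roll is in the tray (scene crop 240,402) and the lever is at its stop. I'll hold briefly, then let the paddle up at an easy pace.

```bash
python3 -m crank '[[0,0,0,0,0,0],[0,0,0,0,0,0],[0,-4,0,0,0,0]]' 0; python3 -m crank '[[0,-10,1,0,0,0],[0,-20,3,0,0,0],[0,-30,5,0,0,0],[0,-40,6,0,0,0],[0,-50,6,0,0,0]]' 0; python3 -m crank '[[0,-20,0,0,0,0],[0,-50,0,0,0,0],[0,-90,0,0,0,0],[0,-120,0,0,0,0],[0,-120,0,0,0,0]]' 0; python3 -m crank '[[-25,0,20,0,0,0],[-70,0,40,0,0,0],[-115,0,60,0,0,0],[-160,0,75,0,0,0],[-170,0,75,0,0,0]]' 0; python3 go.py 
python3 - <<'E'
from h import *
for n in("top","scene",):
    p,d=vision.read_camera(n);c=p[130:280,180:440] if n=="top" else p[60:310,90:400]
    cv2.imwrite(f"pics/{n}6.png",cv2.resize(cv2.convertScaleAbs(c,alpha=1.6),None,fx=2.4,fy=2.4,interpolation=cv2.INTER_CUBIC))
E
```

```text
t: 8.75
eef_pos: [676.7, 149.4, 90.7]
tcp_rot: [-1.57, -0.0, -0.043]
ft_force: [0.5, 8.5, 4.2]
opening: 0.007
t: 9.25
eef_pos: [676.7, 154.8, 140.9]
tcp_rot: [-1.571, 0.001, -0.043]
ft_force: [0.2, -0.2, 0.4]
opening: 0.005
t: 9.75
eef_pos: [678.0, 154.7, 265.5]
tcp_rot: [-1.57, -0.006, -0.043]
ft_force: [-0.1, -0.4, -0.2]
opening: 0.005
t: 10.25
eef_pos: [507.2, 238.2, 264.0]
tcp_rot: [-1.571, -0.003, -0.041]
ft_force: [0.5, -1.1, -0.5]
opening: 0.005
t 10.25 pos [507.2 238.2 264. ] rpy [-1.6 -0.  -0. ] F [ 0.5 -1.1 -0.5] open 0.005
disp -243.2239542763882 -69.0113330787626
```

View pics/scene6.png

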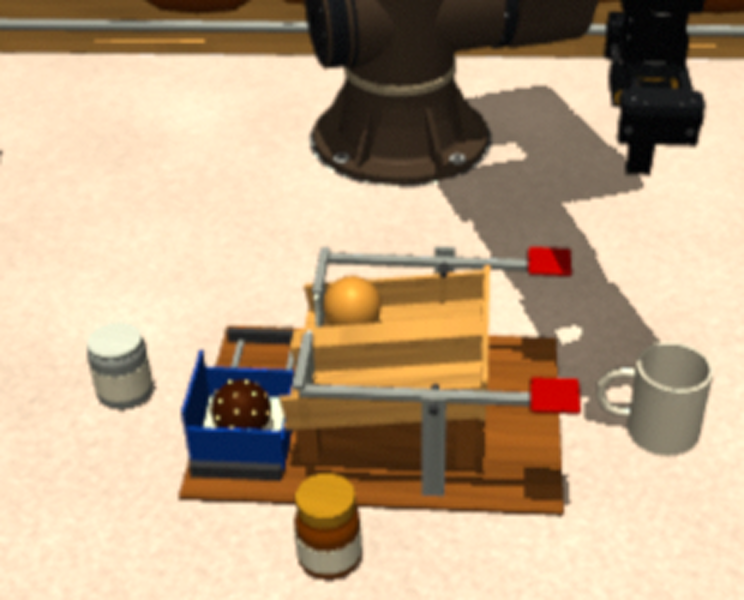

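View pics/top6.png

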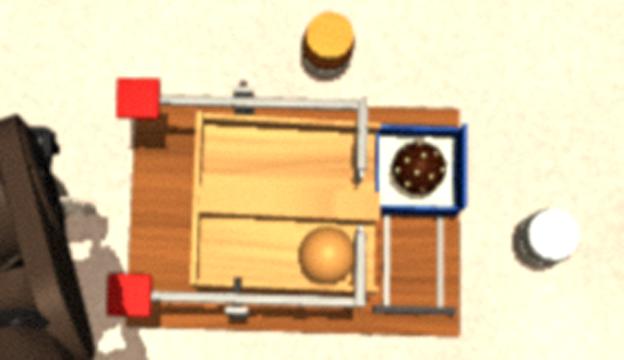

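The roll is near the middle of the tray (top crop 418,167), the gate is shut and everything else is in place. I'll wait briefly and check that the roll has stopped.

```bash
cat > chk.py <<'E'
from h import *
p,d=vision.read_camera("top");c=p[165:245,325:385].astype(int)
b,g,r=[c[...,i] for i in range(3)]
# dark roll: not blue, not pale, in tray
m=(r>b*1.2)&(r<95)&(np.indices(r.shape)[0]<52)&(np.indices(r.shape)[1]>15)&(np.indices(r.shape)[1]<48)
v,u=np.nonzero(m);X=onz("top",325+u.mean(),165+v.mean(),52)[:2]
F=np.array([565,-8])+135*np.array([-.046,-.9989])+50*np.array([.9989,-.046])
e=X-F;print(env.state()["t"],len(u),X,"offset disp x,y",e@[-.046,-.9989],e@[.9989,-.046])
E
python3 chk.py; for i in 1 2 3; do python3 -m crank '[[0,0,0,0,0,0],[0,0,0,0,0,0],[0,0,0,0,0,0],[0,0,0,0,0,0],[0,0,0,0,0,0]]' 0 | head -1; python3 chk.py; done
```

```text
10.4 412 [ 610.34804962 -143.77056328] offset disp x,y -1.4536179682293493 1.5477521754486159
t: 10.9
10.95 410 [ 610.22968888 -143.87112322] offset disp x,y -1.3477240530969925 1.4341473857875386
t: 11.45
11.5 409 [ 610.1261384  -143.97461297] offset disp x,y -1.2395848165542829 1.3354713442726416
t: 12.0
12.05 410 [ 610.13144702 -143.86672726] offset disp x,y -1.3475960498980504 1.3358113856897496
```

The roll is at rest, about 2 mm from the tray's middle. Handing in.

```bash
python3 -c "
from cell import job; print(job.job_done())"
```

```text
the job is handed in; nothing more can be done
None
```

The seeded roll is in the blue tray and I handed the job in at about 12 s; no verdict is reported.

- **Tray:** I pushed it with shut fingers to the far end stop, in front of the seeded roll's lane. The push force rose to about 14 N with no further movement.
- **Lever:** I pressed the far red paddle down to its stop, which took about 17 N. The roll dropped into the tray, and I let the paddle back up.
- **Last checks:** The roll is at rest, about 2 mm from the tray's middle, steady over four readings in 1.6 s. By eye, the pictures showed both levers back up and the gates shut. The pale roll, jar, mug and tin looked unmoved; I did not measure them. The arm is clear of everything.

No check failed. One small disagreement came up at the start: triangulating the paddles by hand gave 131–133 mm high, but the depth readings gave about 136 mm and the task says 137 mm. I worked with 137 mm; I saw 3.6 N of contact with the fingertips at 130 mm.

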